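# Tuck a carrier plate under a fixture's flap and hold it pressed flat

### The job

A jar has been left in the way on the deck of the dispensing fixture: first set it down upright on the bench, clear of the fixture. Then lay the carrier plate on the deck between the rails and slide its plain front edge under the hinged flap, without lifting the flap, until it is fully home against the stop. Finish while still holding the plate firmly pressed down flat on the deck with the gripper, as for someone to screw it down, and leave the other things on the bench where they are.

Things in the scene. Friction and masses are not known exactly. Their poses are not given: they have to be found in the camera images.
- fixture: Low white fixture with aluminium rails, fixed on the bench, 260 mm long (x) by 150 mm wide (y). Origin: centre of its underside, at bench height; z up; x points along the rails, from the open end to the stop and the flap's hinge. The deck is 20 mm above the bench. A stop crosses the lane under the flap, its face at x = +75 mm.
- deck: Flat dark steel deck of the fixture, 260 x 98 mm, between its two rails. Origin: centre of its upper face, 20 mm above the fixture's origin; same axes. The rails run from x = -95 to +115 mm, inner faces at y = +-49 mm (4 mm clear either side of the plate), 16 mm wide, tops 6.5 mm above the deck.
- flap (a joint): Angle of the aluminium hold-down flap, hinged across the fixture at x = +115 mm: 0 = lying down as at the start, grows as its free edge rises. It covers fixture x = +30 to +115 mm, 118 mm wide, 3 mm thick, its underside 7 mm above the deck (the plate is 4 mm thick). 70 g and a weak spring hold it down; it rises if pushed from below.
- flap_edge (a point): Middle of the flap's upturned free lip, at fixture x = +20 mm; the lip rises from the flap's plane by 5 mm over the last 10 mm towards -x.
- carrier: Loose aluminium carrier plate, 120 (x) by 90 (y) by 4 mm, about 130 g, flat on the bench left or right of the fixture. Origin: centre of its underside, z up. A black upright fin to grip stands on it: 40 mm long (x), 12 mm thick (y), from 4 to 34 mm above the underside, centred at x = -30 mm. The plain half at +x goes under the flap.
- carrier_fin (a point): Point in the fin of the carrier plate to grip, 24 mm above the plate's underside, at plate x = -30, y = 0 mm.
- carrier_edge (a point): Middle of the carrier plate's plain front edge, on the underside, at plate x = +60 mm; 75 mm along the fixture's x when fully home.
- jar: Loose closed jar of paste, 40 mm across and 55 mm tall, about 90 g, standing on the deck between the rails in front of the flap. Origin: centre of its underside.
- tray: Bystander: loose open grey tray with brass nozzles, 100 x 75 x 22 mm, on the other side of the fixture from the carrier plate. Origin: centre of its underside.
- bottle: Bystander: loose white bottle, 52 mm across, 120 mm tall, beyond the work on the left. Origin: centre of its underside.
- stopbox: Bystander: fixed grey stop-button box, 70 x 70 mm, 65 mm tall with its red button, beyond the work on the right. Origin: centre of its underside.
- pendant: Bystander: loose white teach pendant, 150 x 250 x 32 mm, lying far to the right. Origin: centre of its underside.
Mind the look-alikes: they are no part of the job. What is shaped like the jar but blue is not meant. There is more than one size of the carrier; the job needs the smaller.

How it is judged (in metres and radians):
On the way, in this order (a step that is already met when the one before it is completed fails the run):
1. the jar stands upright on the bench, off the fixture, let go (height (world z) of jar below 0.01 m and angle between jar's own z axis and vertical below 0.15 rad and contact force between jar and fixture below 0.1 N and contact force between jar and the fingers below 0.1 N and linear speed of jar below 0.03 m/s), for 0.2 s.
2. the plate lies flat on the deck, its front edge under the flap and home against the stop (x of carrier_edge in the frame of fixture between 0.07 and 0.08 m and y of carrier_edge in the frame of fixture between -0.009 and 0.009 m and z of carrier in the frame of deck between -0.003 and 0.0025 m and angle between carrier's own z axis and vertical below 0.04 rad and angle between the x axis of carrier and the x axis of fixture, either way round below 0.1 rad and value of joint flap below 0.03 rad), for 0.2 s.
At the end, for the whole second after the job is handed in: Jar upright (0.15 rad) on the bench, off the fixture, untouched. Plate flat on the deck (2.5 mm, 0.04 rad), between the rails, edge under the lowered flap (under 0.03 rad) and within 5 mm of the stop; the gripper touches it and presses it on the deck with over 6 N, at rest (all of step 1 and all of step 2 and contact force between carrier and deck above 6 N and contact force between the fingers and carrier above 3 N and linear speed of carrier below 0.02 m/s); the arm keeps its last pose, push and grip.
It fails at once if the flap is lifted (over 0.08 rad, about 8 mm at its lip) (value of joint flap above 0.08 rad).
It fails at once if the jar is tipped over (angle between jar's own z axis and vertical above 0.8 rad).
It fails at once if the tray is displaced by over 30 mm (distance of tray from where it was at the start of the episode above 0.03 m).
It fails at once if the bottle is displaced by over 30 mm (distance of bottle from where it was at the start of the episode above 0.03 m).
It fails at once if the pendant is displaced by over 30 mm (distance of pendant from where it was at the start of the episode above 0.03 m).
It also fails if it takes over 61 s, if anything falls off the work surface, if the arm or the gripper's body presses on something with over 40 N, if the wrist force passes 120 N, or if a joint passes its speed limit or range.

### The arm

A 6-joint arm with a two-finger parallel gripper is mounted at the origin on the work surface. World frame = base frame: x ahead of the robot, y to its left, z up, the work surface at z = 0. Lengths are in mm, angles in rad, forces in N, time in s.
With the tool pointing down it reaches from about 350 to 975 mm from the base axis. Payload 7.1 kg.
Tool frame: the origin (TCP) lies at the very end of the fingers, on their centre line; the grasp point (between the pads) lies 19 mm behind it (ctrl.grasp_offset is the distance from the TCP to the grasp point, in mm); z points along the fingers, y is the line along which they close (so a half turn about z gives the same grasp; the last joint's range is limited). The gripper opens to 88 mm and grips with 3 to 60 N. Pads are 20 mm wide; open, the fingers measure 115 mm over their backs; the gripper's body (75 mm by 178 mm) begins 61 mm behind the grasp point.
Start: joints at [-1.229, 0.423, 1.63, -0, 1.089, -0.019], TCP at [220.656, -584.736, 222.675] pointing down, gripper open.
Joint ranges: [-3, 3], [-0.9, 2.11], [0.09, 2.58], [-1.31, 4.45], [0.11, 2.69], [-2.54, 2.54]. Speed limits (rad/s): [2.39, 2.39, 3.01, 3.14, 3.14, 3.14].

### API

Orientations are given as a rotation vector (axis times angle).
In Python, from workcell import ctrl, viewer, ticket, models gives the robot as it stands.
- The arm moves only by the tool play_rows, never from a script. Its arguments are lists of equal length, an entry for each row: "dp": the shift along the world's x, y, z in mm, a list of three; "yaw": the turn about the world's z in degrees. In form: {"dp": [[tx, ty, tz], ...], "yaw": [yaw, ...]}. A call has 1 to 8 rows; each row shifts and turns the commanded pose from where the row before left it; what a row does not reach is not made up. A row lasts 1/12 s, in which the tool goes at most 41.7 mm and 7.16 degrees, less where a joint would pass 70% of its speed; a pose out of reach is approached as far as the arm can. A call is refused whole if a number of a shift passes 41.7 or a number of a turn 7.16, either way. A call with a gripper value outside its range is refused whole. "gripper" is the closure, from 0 (fully open) to 1 (shut), set as the call begins (left out, the last holds). The fingers move at their own pace and stop on an object; the grip force is fixed at half the most. Time passes only in rows, so rows that do not move let the fingers close. It gives the time, the measured TCP pose, the force, the opening and the grip force at its end, in the units of the state.
- ctrl.get_obs(): the state, without advancing time (a new reading comes with each control period).
- viewer.get_image(name): name is "scene" or "top"; returns a dict with "pixels" (400x640x3 uint8, red, green, blue), "range_z" (400x640 float32, mm along the optical axis (not along the pixel's ray), 0 where there is no reading), "fx", "fy", "cx", "cy" (pixels), "T" (4x4, takes a point from camera to world coordinates). Camera axes: x right, y up, looking along -z (the intrinsics and any distortion apply to the point x, -y, -z); pixel columns grow to the right and rows downward; lengths in mm; the calibration is good to about 2 mm. A picture is of the moment at which its call begins.
- ticket.close_job(): hands the job in; it is judged then, once.
Trained networks look in a picture, given as the dict that the camera call returned (one of the last four; its "shot" number tells which), for a name from the list of things; names that differ only in an ending like _2 or _b are one class to them, and where a whole thing is asked for, a point or a joint stands for the part that bears it (a point fixed in the world has none). Each returns a list of dicts, best first, with "conf" (0 to 1); they miss things now and then, are a little off and sometimes report something else, mostly with a low value. They report only what shows in the picture. A call takes as long as a camera call. They do not tell look-alikes from the thing itself.
- models.look_for(picture, name): "bbox" ([centre column, centre row, width, height] in pixels, round what is visible of it).
- models.landmark_of(picture, name): "location" ([column, row] in pixels: a listed point, or the origin of a listed thing).
The state is a dict: "t": time; "qpos": joint angles; "qvel": joint speeds; "joint_torque": joint torques, N m; "ee_pos": TCP position; "orientation": TCP orientation; "ft_force": force on the tool from outside, world axes, zero at the start; "moment": the same for the moment, N m; "width": finger opening in mm; "grasp_force": force on a finger pad.
Only numpy, scipy, OpenCV 4.12 (cv2) and the standard library are available. Lean on these libraries where they do the work, as an engineer would, in place of code of your own. Each camera call takes 0.05 s, during which the arm holds its last target. There are 200 camera calls.

## Working session

There is one attempt and no reset: what is moved stays moved. The work goes in short steps, Python scripts to look and compute and a tool call to move; the robot and the scene stay as the last step left them, time stands still between calls to the robot, and variables do not carry over. Pictures are saved under pics/ and viewed, at most 10 in all, crops included, and the job is handed in when it is done.

Besides the shell and the picture viewer there is one more tool, called after "Emit:" as name([rows], argument=value, ...), one row to a line, values as JSON. play_rows: Moves the arm, as the interface text tells. Its arguments: {"type":"object","properties":{"dp":{"type":"array"},"yaw":{"type":"array"},"gripper":{"type":"number"}},"required":["dp","yaw"]}

```bash
ls; mkdir -p pics; cat > h.py <<'E'
from workcell import ctrl, viewer, ticket, models
import numpy as np, cv2
def p2w(im,u,v,z=None):
    T=np.array(im["T"]);d=np.array([(u-im["cx"])/im["fx"],-(v-im["cy"])/im["fy"],-1.0])
    if z is None:
        v0,u0=int(round(v)),int(round(u));r=im["range_z"][max(v0-1,0):v0+2,max(u0-1,0):u0+2];r=r[r>0];s=np.median(r)
    else: s=(z-T[2,3])/(T[:3,:3]@d)[2]
    return (T@np.r_[d*s,1])[:3]
def cloud(im):
    T=np.array(im["T"]);v,u=np.mgrid[0:400,0:640];r=im["range_z"]
    P=np.stack([(u-im["cx"])/im["fx"]*r,-(v-im["cy"])/im["fy"]*r,-r],-1)
    return P@T[:3,:3].T+T[:3,3]
E
python3 - <<'E'
from h import *
a=viewer.get_image("scene");b=viewer.get_image("top")
cv2.imwrite("pics/s1.png",a["pixels"][:,:,::-1]);cv2.imwrite("pics/t1.png",b["pixels"][:,:,::-1])
print({k:b[k] for k in b if k not in("pixels","range_z")})
for im,n in((b,"top"),(a,"scene")):
  for o in["fixture","deck","flap_edge","carrier","carrier_fin","carrier_edge","jar","tray","bottle","stopbox","pendant"]:
    for r in models.landmark_of(im,o)[:4]:
      u,v=r["location"]
      try: w=p2w(im,u,v).round(0)
      except Exception: w=None
      print(n,o,np.round(r["location"],1),round(r["conf"],2),w)
E
```

```text
pics
{'fx': 502.3706169937593, 'fy': 502.3706169937593, 'cx': 318.44955362699216, 'cy': 195.10076493352932, 'T': array([[ 9.28226355e-03,  9.88209774e-01, -1.52824352e-01,
         2.58301662e+02],
       [-9.99956839e-01,  9.11197849e-03, -1.81461073e-03,
        -7.13718178e+01],
       [-4.00683853e-04,  1.52834599e-01,  9.88251701e-01,
         1.73738650e+03],
       [ 0.00000000e+00,  0.00000000e+00,  0.00000000e+00,
         1.00000000e+00]]), 'shot': 2}
top fixture [306.6 186.6] 0.79 [553. -27.  20.]
top fixture [216.6 144.1] 0.55 [687. 279.  79.]
top deck [308.2 186.8] 0.9 [553. -32.  20.]
top deck [216.4 201.8] 0.51 [500. 288.   1.]
top deck [302.7 177.3] 0.17 [584. -13.  29.]
top flap_edge [301.6 176.2] 0.76 [588.  -9.  30.]
top carrier [219.3 202.4] 0.72 [498. 278.   1.]
top carrier [167.9 232.2] 0.68 [392. 450.   6.]
top carrier_fin [216.  209.1] 0.97 [470. 282.  33.]
top carrier_fin [172.3 241.8] 0.82 [357. 423.  41.]
top carrier_fin [217.4 199.8] 0.71 [507. 284.   1.]
top carrier_edge [218.4 180.6] 0.81 [575. 284.   2.]
top carrier_edge [152.5 216.2] 0.6 [447. 508.   2
[... 649 characters left out ...]
n [440.8 214.7] 0.94 [488. 280.  27.]
scene carrier_fin [485.5 189.5] 0.59 [368. 416.  37.]
scene carrier_fin [331.  203.4] 0.18 [530. -54.  51.]
scene carrier_edge [439.3 241.1] 0.78 [565. 283.  -2.]
scene carrier_edge [514.5 221.1] 0.63 [447. 512.  -0.]
scene jar [332.6 206.3] 0.52 [530. -48.  38.]
scene jar [323.9 165.5] 0.48 [ 352. -108.   17.]
scene jar [443.8 287.5] 0.16 [735. 286.  37.]
scene tray [260.6 183. ] 0.62 [ 456. -302.    1.]
scene bottle [340.  223.8] 0.65 [583. -16.  29.]
scene bottle [440.6 283.5] 0.61 [731. 275.  49.]
scene stopbox [236.6 241.3] 0.82 [ 708. -295.   41.]
scene stopbox [336.  216.1] 0.66 [550. -33.  18.]
scene pendant [170.8 182.3] 0.73 [ 532. -576.   29.]
```

```bash
python3 - <<'E'
from h import *
b=viewer.get_image("top");a=viewer.get_image("scene")
c=b["pixels"][130:280,140:410,::-1]
cv2.imwrite("pics/t2.png",cv2.resize(c,None,fx=2.9,fy=2.9,interpolation=cv2.INTER_CUBIC))
P=cloud(b);px=b["pixels"].astype(int);Z=P[...,2]
def reg(m,name):
    X=P[m][:,:2].astype(np.float32)
    r=cv2.minAreaRect(X);print(name,len(X),"c",np.round(r[0]),"sz",np.round(r[1]),"a",round(r[2],1),"zmed",np.median(Z[m]).round(1),"mean",X.mean(0).round(1))
def box(x0,x1,y0,y1): return (P[...,0]>x0)&(P[...,0]<x1)&(P[...,1]>y0)&(P[...,1]<y1)
reg(box(400,480+60,220,340)&(Z>20),"finA"); reg(box(300,440,350,500)&(Z>20),"finB")
reg(box(470,560,-120,20)&(Z>60),"jartop deck"); reg(box(280,380,-170,-50)&(Z>40),"jar2")
m=box(400,720,-150,120)&(Z>10)&(Z<60);reg(m,"fixture")
for z0,z1 in((22.5,45),):
    reg(box(550,720,-150,120)&(Z>28)&(Z<45),"flap")
np.save("P.npy",P);
# saturated/bright plate masks
for n,(u,v) in dict(A=(218,190),B=(158,222),bench=(250,240),jar=(316,197),jar2=(331,250)).items(): print(n,px[v,u],P[v,u].round(0))
E
```

```text
finA 55 c [465. 279.] sz [39. 14.] a 2.1 zmed 32.0 mean [465.2 278.5]
finB 100 c [359. 423.] sz [54. 17.] a 43.3 zmed 41.5 mean [359.1 421.4]
jartop deck 91 c [509. -58.] sz [36. 30.] a 0.6 zmed 72.8 mean [508.5 -58.3]
jar2 95 c [ 331. -119.] sz [34. 34.] a 0.5 zmed 53.9 mean [ 330.9 -118. ]
fixture 2807 c [554. -15.] sz [252. 303.] a 86.7 zmed 22.8 mean [554.  -27.8]
flap 595 c [601. -13.] sz [140. 128.] a 18.2 zmed 31.4 mean [618.1  -9.4]
A [120 123 136] [542. 284.  -0.]
B [117 123 134] [427. 486.   5.]
bench [126 124 130] [368. 167.  -2.]
jar [152 155 161] [508. -60.  78.]
jar2 [ 62  82 133] [ 334. -112.   53.]
```

View pics/t2.png

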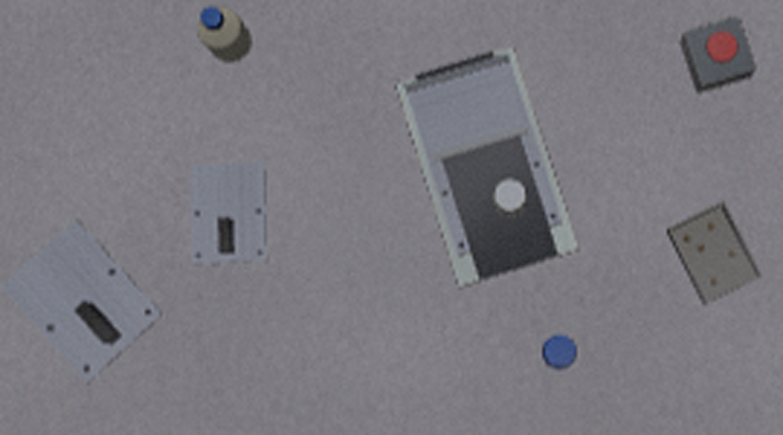

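View pics/s1.png

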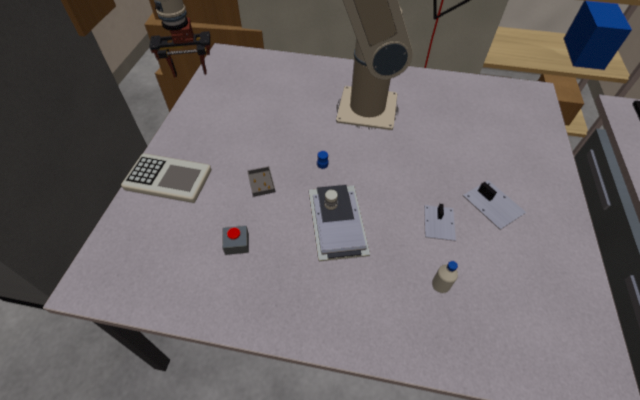

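The `t2` crop shows two jar-shaped things and two carrier plates.
- **Jars:** the white one at crop (510,195) stands on the dark deck, so it is the jar meant. The one at (560,352) is blue and stands on the bench, so it is the look-alike.
- **Plates:** the smaller one at (228,213) has a fin about 39 mm long, which matches the 40 mm given. The one at (83,300) has a 54 mm fin and is too big.
- **Other things:** the fixture runs from (520,270) up to (455,65) with the flap at its far end. The tray is at (713,253), the stop box at (718,55) and the bottle at (218,28). The scene picture agrees.

```bash
cat >> h.py <<'E'
def fixpose(b):
    "fixture outline from the pixel mask at known height; returns centre, yaw(deg)"
    P=cloud(b);Z=P[...,2]
    m=((P[...,0]>400)&(P[...,0]<720)&(abs(P[...,1]+27)<140)&(Z>9)&(Z<45)).astype(np.uint8)
    n,l,s,c=cv2.connectedComponentsWithStats(m);k=1+s[1:,4].argmax()
    r=cv2.minAreaRect(P[l==k][:,:2].astype(np.float32));return r,s[k]
E
python3 - <<'E'
from h import *
from scipy.spatial.transform import Rotation as R
o=ctrl.get_obs();M=R.from_rotvec(o["orientation"]).as_matrix();print("tool y",M[:,1].round(3),"z",M[:,2].round(3),o["ee_pos"],o["width"],ctrl.grasp_offset)
b=viewer.get_image("top");print(fixpose(b))
g=b["pixels"].astype(int);P=cloud(b)
# dark deck
hsv=g.sum(2)
m=(hsv<220)&(abs(P[...,2]-20)<6)&(abs(P[...,0]-540)<120)&(abs(P[...,1]+30)<90)
r=cv2.minAreaRect(P[m][:,:2].astype(np.float32));print("dark deck",m.sum(),r, cv2.boxPoints(r).round(0).tolist())
# bright fixture borders in image -> corners
for n,(u,v) in dict(bl=(463,286),br=(578,248),tl=(398,85),tr=(512,48)).items(): print(n,p2w(b,140+u/2.9,130+v/2.9,20).round(1))
# plate A colour
f=cv2.GaussianBlur(g.astype(np.float32),(0,0),.8);d=f[...,2]-f[...,0]
w=(abs(P[...,0]-500)<90)&(abs(P[...,1]-279)<75)
print("d bench",np.median(d[230:260,240:280]),"plate",np.median(d[185:195,212:225]))
m=(w&(d>10)).astype(np.uint8);m=cv2.morphologyEx(m,cv2.MORPH_CLOSE,np.ones((7,7)))
n,l,s,c=cv2.connectedComponentsWithStats(m);k=1+s[1:,4].argmax()
v,u=np.where(l==k);X=np.array([p2w(b,x,y,4)[:2] for x,y in zip(u,v)],np.float32)
print("plate",len(X),cv2.minAreaRect(X),X.mean(0))
# fin
m=(abs(P[...,0]-470)<60)&(abs(P[...,1]-279)<40)&(hsv<230)
v,u=np.where(m);X=np.array([p2w(b,x,y,34)[:2] for x,y in zip(u,v)],np.float32);print("fin",cv2.minAreaRect(X),X.mean(0))
m=(abs(P[...,0]-508)<60)&(abs(P[...,1]+58)<40)&(P[...,2]>68)
v,u=np.where(m);X=np.array([p2w(b,x,y,75)[:2] for x,y in zip(u,v)],np.float32);print("jar",cv2.minEnclosingCircle(X),X.mean(0))
E
```

```text
tool y [ 0.353 -0.936  0.   ] z [ 0. -0. -1.] [ 220.66800247 -584.74586269  222.68785952] 87.94075439714734 18.700000000000003
(((554.077880859375, -27.7728271484375), (262.2823791503906, 150.7363739013672), 17.782135009765625), array([ 276,  147,   62,   82, 2843], dtype=int32))
dark deck 578 ((550.1860961914062, -24.77857208251953), (261.61016845703125, 106.09493255615234), 23.937719345092773) [[409.0, -29.0], [452.0, -126.0], [691.0, -20.0], [648.0, 77.0]]
bl [407.2  -4.9  20. ]
br [ 453.5 -140.6   20. ]
tl [649.2  77.1  20. ]
tr [696.3 -60.   20. ]
d bench 4.264408 plate 15.106422
plate 863 ((495.6768798828125, 279.6628723144531), (119.60596466064453, 87.11727905273438), 2.4913430213928223) [495.13303 280.79   ]
fin ((469.2792053222656, 258.75506591796875), (40.847023010253906, 52.27611541748047), 12.807108879089355) [466.1397  275.66565]
jar ((508.3802795410156, -58.105133056640625), 18.240184783935547) [508.37543  -58.234894]
```

Emit:
play_rows([
  [18,33,0],
  [18,33,0],
  [18,33,0],
  [18,33,0],
  [18,33,0],
  [18,33,0],
  [18,33,0],
  [18,33,0],
], yaw=[-2.9,0,0,0,0,0,0,0], gripper=0)

```text
t: 2.02
ee_pos: [365.2, -319.2, 222.9]
orientation: [3.104, 0.485, 0.001]
ft_force: [0.2, 0.3, -0.9]
width: 88.3
grasp_force: 0.0
```

Emit:
play_rows([
  [18,33,0],
  [18,33,0],
  [18,33,0],
  [18,33,0],
  [18,33,0],
  [18,33,0],
  [18,33,0],
  [18,31,0],
], yaw=[0,0,0,0,0,0,0,0])

```text
t: 2.68
ee_pos: [509.3, -56.7, 222.9]
orientation: [3.104, 0.486, 0.001]
ft_force: [-0.0, -1.3, -0.1]
width: 88.0
grasp_force: 0.0
```

Emit:
play_rows([
  [-1,-1.5,-35],
  [0,0,-35],
  [0,0,-35],
  [0,0,-30],
  [0,0,-20],
  [0,0,-14],
  [0,0,-10],
  [0,0,0],
], yaw=[0,0,0,0,0,0,0,0])

```text
t: 3.35
ee_pos: [506.6, -60.1, 42.0]
orientation: [-3.103, -0.485, 0.005]
ft_force: [0.5, -0.0, -0.4]
width: 87.7
grasp_force: 0.0
```

Emit:
play_rows([
  [0,0,0],
  [0,0,0],
  [0,0,0],
  [0,0,0],
  [0,0,0],
  [0,0,0],
  [0,0,0],
  [0,0,0],
], yaw=[0,0,0,0,0,0,0,0], gripper=1)

```text
t: 4.02
ee_pos: [507.7, -60.2, 43.9]
orientation: [-3.104, -0.485, -0.0]
ft_force: [-0.4, 0.5, 2.6]
width: 38.2
grasp_force: 17.9
```

Emit:
play_rows([
  [0,0,10],
  [0,0,20],
  [0,0,20],
  [8,-30,0],
  [8,-35,0],
  [8,-35,0],
  [8,-35,0],
  [0,0,0],
], yaw=[0,0,0,0,0,0,0,0])

```text
t: 4.68
ee_pos: [542.0, -200.7, 95.0]
orientation: [3.101, 0.48, 0.006]
ft_force: [0.2, -0.8, -0.6]
width: 36.6
grasp_force: 29.6
```

Emit:
play_rows([
  [0,0,-20],
  [0,0,-20],
  [0,0,-14],
  [0,0,-8],
  [0,0,-4],
  [0,0,-2],
  [0,0,0],
  [0,0,0],
], yaw=[0,0,0,0,0,0,0,0])

```text
t: 5.35
ee_pos: [540.2, -195.3, 26.4]
orientation: [3.103, 0.486, 0.001]
ft_force: [0.5, -0.1, -0.7]
width: 37.1
grasp_force: 29.6
```

Emit:
play_rows([
  [0,0,-1],
  [0,0,-1],
  [0,0,-0.5],
  [0,0,0],
  [0,0,0],
], yaw=[0,0,0,0,0])

```text
t: 5.77
ee_pos: [540.0, -195.4, 23.8]
orientation: [3.103, 0.485, 0.001]
ft_force: [0.1, 0.1, 5.5]
width: 36.9
grasp_force: 30.1
```

```bash
python3 - <<'E'
from h import *
a=viewer.get_image("scene");b=viewer.get_image("top")
c=cv2.resize(a["pixels"][110:290,200:420,::-1],None,fx=3,fy=3,interpolation=cv2.INTER_CUBIC)
cv2.imwrite("pics/s2.png",c)
E
```

```text
(no output)
```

View pics/s2.png

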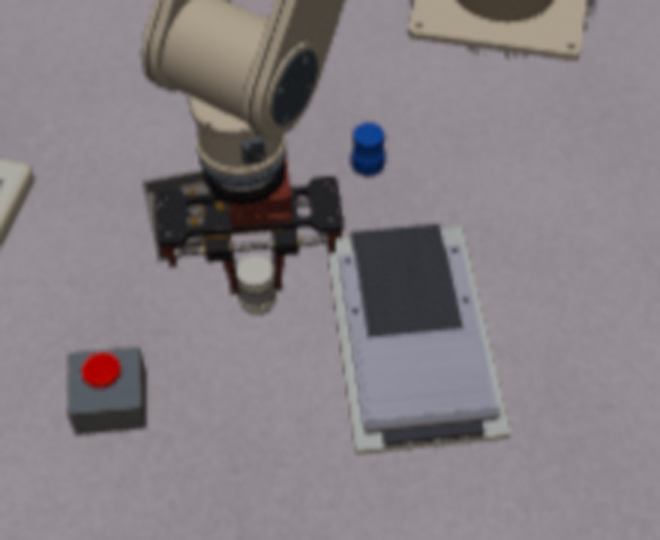

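The picture shows the jar upright between the fingers at (257,280), clear of the fixture, with the blue look-alike untouched at (368,148). The 5.5 N contact confirms it is on the bench, so I'll release it.

Emit:
play_rows([
  [0,0,0],
  [0,0,0],
  [0,0,0],
  [0,0,0],
  [0,0,0],
  [0,0,0],
  [0,0,0],
  [0,0,0],
], yaw=[0,0,0,0,0,0,0,0], gripper=0)

```text
t: 6.53
ee_pos: [539.6, -195.2, 23.1]
orientation: [-3.104, -0.485, 0.0]
ft_force: [-0.3, 1.0, 0.2]
width: 86.0
grasp_force: 0.0
```

Emit:
play_rows([
  [0,0,15],
  [0,0,30],
  [0,0,40],
  [0,0,40],
  [-5,34,0],
  [-5,34,0],
  [-5,34,0],
  [-5,34,0],
], yaw=[0,0,0,0,-4,-4,-4,-3.5])

```text
t: 7.2
ee_pos: [519.3, -58.1, 148.6]
orientation: [3.141, 0.055, 0.001]
ft_force: [0.7, 0.5, 0.2]
width: 87.8
grasp_force: 0.0
```

Emit:
play_rows([
  [-5,34,0],
  [-5,34,0],
  [-5,34,0],
  [-5,34,0],
  [-5,34,0],
  [-5,34,0],
  [-5,34,0],
  [-5,34,0],
], yaw=[0,0,0,0,0,0,0,0], gripper=0.4)

```text
t: 7.87
ee_pos: [479.1, 214.4, 148.3]
orientation: [-3.141, -0.062, -0.0]
ft_force: [1.3, 0.1, -0.8]
width: 52.6
grasp_force: 0.0
```

Emit:
play_rows([
  [-5,34,0],
  [-10,32,0],
  [0,0,0],
  [0,0,0],
], yaw=[0,0,0,0])

```text
t: 8.2
ee_pos: [464.0, 280.1, 148.1]
orientation: [3.141, 0.068, -0.0]
ft_force: [0.0, -1.0, 0.4]
width: 52.8
grasp_force: 0.0
```

```bash
python3 - <<'E'
from h import *
from scipy.spatial.transform import Rotation as R
o=ctrl.get_obs();M=R.from_rotvec(o["orientation"]).as_matrix();print(np.degrees(np.arctan2(M[1,1],M[0,1])),M[:,2].round(3),o["ee_pos"],o["width"])
b=viewer.get_image("top");P=cloud(b);m=(abs(P[...,0]-540)<45)&(abs(P[...,1]+195)<45)&(P[...,2]>20)
print("jar",P[m].mean(0),P[m][:,2].max(),m.sum())
E
```

```text
-87.53372276359362 [-0. -0. -1.] [463.99599585 280.08144368 148.07069808] 52.7889475689438
jar [ 539.37983104 -194.72718416   49.36462941] 64.9620711167388 110
```

Emit:
play_rows([
  [1.3,-1.3,-30],
  [0,0,-35],
  [0,0,-35],
  [0,0,-20],
  [0,0,-12],
  [0,0,-6],
  [0,0,-3],
  [0,0,0],
], yaw=[0,0,0,0,0,0,0,0])

```text
t: 8.92
ee_pos: [466.5, 277.2, 7.5]
orientation: [-3.141, -0.061, -0.001]
ft_force: [0.3, -0.9, 1.3]
width: 52.7
grasp_force: 0.0
```

Emit:
play_rows([
  [0,0,0],
  [0,0,0],
  [0,0,0],
  [0,0,0],
  [0,0,0],
  [0,0,0],
  [0,0,0],
  [0,0,0],
], yaw=[0,0,0,0,0,0,0,0], gripper=1)

```text
t: 9.58
ee_pos: [466.2, 277.8, 7.5]
orientation: [-3.141, -0.062, -0.001]
ft_force: [-0.7, 0.6, 3.7]
width: 11.4
grasp_force: 29.9
```

Emit:
play_rows([
  [0,0,10],
  [0,0,25],
  [0,0,40],
  [0,-20,0],
  [1,-33,0],
  [1,-33,0],
  [1,-33,0],
  [1,-33,0],
], yaw=[0,0,0,0,3,3,3,3])

```text
t: 10.25
ee_pos: [469.5, 124.1, 82.7]
orientation: [3.116, 0.396, -0.0]
ft_force: [1.1, 0.2, -0.4]
width: 11.7
grasp_force: 29.9
```

Emit:
play_rows([
  [1,-33,0],
  [1,-33,0],
  [1,-33,0],
  [1,-33,0],
  [1,-30,0],
  [0,-17,0],
  [0,0,0],
  [0,0,0],
], yaw=[3.3,0,0,0,0,0,0,0])

```text
t: 10.92
ee_pos: [474.7, -54.2, 82.5]
orientation: [-3.105, -0.476, 0.0]
ft_force: [-0.7, -0.1, -1.8]
width: 12.2
grasp_force: 29.9
```

```bash
python3 - <<'E'
from h import *
from scipy.spatial.transform import Rotation as R
o=ctrl.get_obs();M=R.from_rotvec(o["orientation"]).as_matrix();print(np.degrees(np.arctan2(M[1,1],M[0,1])),o["ee_pos"],o["width"])
b=viewer.get_image("top");a=viewer.get_image("scene");P=cloud(b);Z=P[...,2];print(fixpose(b)[0])
# lone front half of the held plate
h=np.median(Z[(abs(P[...,0]-540)<15)&(abs(P[...,1]+32)<15)&(Z>50)]);print("plate h",h)
m=((Z>h-8)&(Z<h+8)&(abs(P[...,0]-500)<100)&(abs(P[...,1]+45)<90));X=P[m][:,:2].astype(np.float32);r=cv2.minAreaRect(X);print(r,m.sum());print(cv2.boxPoints(r).round(1).tolist())
for n in("carrier_edge","carrier_fin","flap_edge"):
  print(n,[(np.round(r["location"],1),round(r["conf"],2)) for r in models.landmark_of(b,n)[:2]])
def up(i,x0,x1,y0,y1): return cv2.resize(i["pixels"][y0:y1,x0:x1,::-1],(400,400),interpolation=cv2.INTER_CUBIC)
cv2.imwrite("pics/3.png",np.hstack([up(b,250,390,130,270),up(a,270,400,150,280)]))
E
```

```text
-72.56432969208385 [474.69883992 -54.17996348  82.4689151 ] 12.23467646439948
((614.9935913085938, -8.579887390136719), (133.89544677734375, 149.730712890625), 18.173627853393555)
plate h nan
((0.0, 0.0), (0.0, 0.0), 0.0) 0
[[0.0, 0.0], [0.0, 0.0], [0.0, 0.0], [0.0, 0.0]]
carrier_edge [(array([153.4, 214. ]), 0.69), (array([470.8, 204.9]), 0.51)]
carrier_fin [(array([172. , 240.7]), 0.84)]
flap_edge [(array([303.7, 179.2]), 0.9)]
  return _methods._mean(a, axis=axis, dtype=dtype,
  ret = ret.dtype.type(ret / rcount)
```

View pics/3.png

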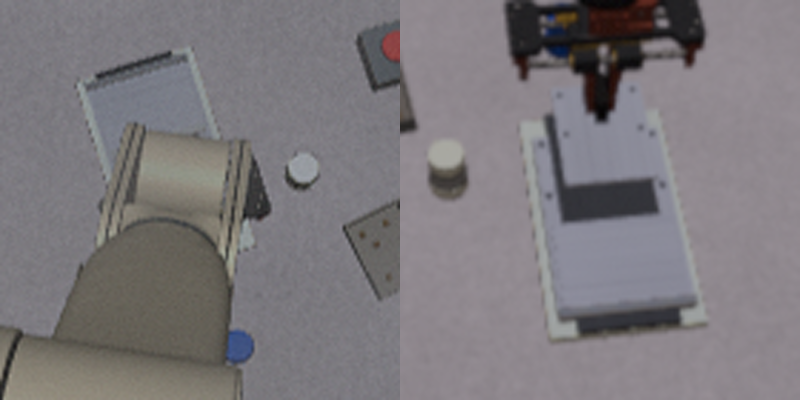

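Left (top camera): the arm hides the plate; the jar stands at (302,170). Right (scene camera): the held plate at (605,140) is level over the deck, its front edge short of the flap. I'll measure the plate against the fixture in the scene camera.

```bash
cat > rel.py <<'E'
from h import *
def go(zlo,zhi):
    a=viewer.get_image("scene");P=cloud(a);Z=P[...,2];c,s=np.cos(np.radians(17.8)),np.sin(np.radians(17.8))
    F=np.stack([(P[...,0]-554)*c+(P[...,1]+27.8)*s,-(P[...,0]-554)*s+(P[...,1]+27.8)*c],-1)
    def edges(m,name):
        X=F[m]; 
        for lo in range(-130,130,20):
            q=X[(X[:,0]>=lo)&(X[:,0]<lo+20)]
            if len(q)>20: print(name,lo,len(q),"y",np.percentile(q[:,1],[1,99]).round(1))
        print(name,"x",np.percentile(X[:,0],[1,99]).round(1),"rect",cv2.minAreaRect(X.astype(np.float32)))
    near=(abs(F[...,0])<140)&(abs(F[...,1])<95)
    edges(near&(Z>10)&(Z<45),"fix"); edges(near&(Z>zlo)&(Z<zhi),"plate")
E
python3 -c "
import rel;rel.go(66,90)"
```

```text
fix -130 29 y [-75.6  68.6]
fix -110 34 y [-76.9  68. ]
fix -90 65 y [-75.8  67.6]
fix -70 70 y [-75.7  71.1]
fix -50 73 y [-77.1  70.4]
fix -30 224 y [-73.3  67.5]
fix -10 249 y [-74.3  68.9]
fix 10 175 y [-75.   70.4]
fix 30 282 y [-73.8  69.5]
fix 50 265 y [-70.4  62.7]
fix 70 278 y [-72.9  69. ]
fix 90 281 y [-66.3  70.5]
fix 110 363 y [-71.9  69.3]
fix x [-110.9  134.3] rect ((5.078697204589844, -2.2420883178710938), (263.3687744140625, 149.29879760742188), 0.5419920682907104)
plate -110 85 y [-45.9  43. ]
plate -90 111 y [-46.   43.2]
plate -70 161 y [-45.   42.7]
plate -50 158 y [-44.1  42.9]
plate -30 167 y [-45.6  42.8]
plate -10 174 y [-45.2  43. ]
plate x [-107.7   10.2] rect ((-49.77910614013672, -1.0494384765625), (124.53289794921875, 90.57859802246094), 0.5434754490852356)
```

Emit:
play_rows([
  [0,0,-15],
  [0,0,-15],
  [0,0,-10],
  [0,0,-6],
  [0,0,-3],
  [0,0,-2],
  [0,0,0],
  [0,0,0],
], yaw=[0,0,0,0,0,0,0,0])

```text
t: 11.88
ee_pos: [475.2, -53.5, 31.5]
orientation: [3.105, 0.48, 0.001]
ft_force: [0.3, -0.6, -1.0]
width: 11.8
grasp_force: 29.9
```

Emit:
play_rows([
  [0,0,-1],
  [0,0,-1],
  [0,0,-1],
  [0,0,0],
  [0,0,0],
], yaw=[0,0,0,0,0])

```text
t: 12.3
ee_pos: [474.9, -53.6, 28.2]
orientation: [3.105, 0.48, 0.0]
ft_force: [-0.3, 0.1, -0.3]
width: 11.6
grasp_force: 29.9
```

Emit:
play_rows([
  [0,0,-0.7],
  [0,0,-0.7],
  [0,0,0],
  [0,0,0],
], yaw=[0,0,0,0])

```text
t: 12.63
ee_pos: [475.1, -53.6, 27.4]
orientation: [3.105, 0.48, 0.001]
ft_force: [-2.5, 0.5, 10.1]
width: 12.0
grasp_force: 30.0
```

```bash
python3 -c "
import rel;from h import *
print({k:np.round(v,1) for k,v in ctrl.get_obs().items() if k in('ft_force','moment','ee_pos')})
a=viewer.get_image('scene');cv2.imwrite('pics/4.png',cv2.resize(a['pixels'][150:270,270:400,::-1],(650,600),interpolation=cv2.INTER_CUBIC))"
```

```text
{'ee_pos': array([475.1, -53.6,  27.4]), 'ft_force': array([-2.5,  0.5, 10.1]), 'moment': array([ 0.1,  0.5, -0. ])}
```

View pics/4.png

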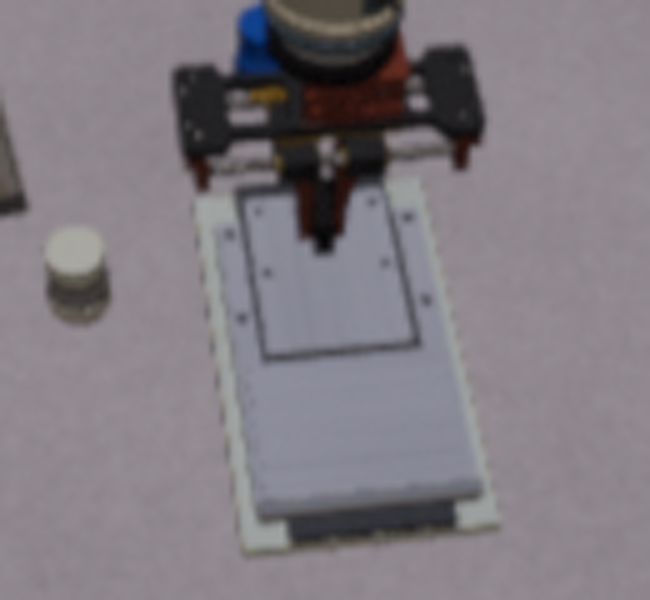

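The plate lies in the lane with even gaps on both sides. Its front edge at (340,352) is just short of the flap, and it presses the deck with about 10 N. Next I slide it in along the fixture's x.

Emit:
play_rows([
  [3.8,1.2,0],
  [5.7,1.8,0],
  [5.7,1.8,0],
  [5.7,1.8,0],
  [3.8,1.3,0],
  [0,0,0],
], yaw=[0,0,0,0,0,0])

```text
t: 13.18
ee_pos: [498.2, -45.6, 27.3]
orientation: [-3.104, -0.48, 0.005]
ft_force: [-6.5, -0.6, 12.5]
width: 12.1
grasp_force: 30.0
```

Emit:
play_rows([
  [3.8,1.2,0],
  [5.7,1.8,0],
  [5.7,1.8,0],
  [5.7,1.9,0],
  [5.7,1.9,0],
  [3.8,1.2,0],
  [0,0,0],
  [0,0,0],
], yaw=[0,0,0,0,0,0,0,0])

```text
t: 13.85
ee_pos: [528.9, -35.9, 27.3]
orientation: [-3.104, -0.48, 0.004]
ft_force: [-5.0, -1.5, 10.9]
width: 11.6
grasp_force: 30.0
```

```bash
python3 -c "
from h import *
a=viewer.get_image('scene');cv2.imwrite('pics/5.png',cv2.resize(a['pixels'][150:270,270:400,::-1],(650,600),interpolation=cv2.INTER_CUBIC))
P=cloud(a);Z=P[...,2];c,s=.9521,.3057
x=(P[...,0]-554)*c+(P[...,1]+27.8)*s;y=-(P[...,0]-554)*s+(P[...,1]+27.8)*c
for lo in range(25,125,10):
  m=(x>lo)&(x<lo+10)&(abs(y)<40); print(lo,Z[m].mean().round(1))
"
```

```text
25 210.7
35 181.8
45 28.1
55 27.9
65 28.2
75 28.0
85 28.1
95 27.9
105 28.1
115 25.8
```

View pics/5.png

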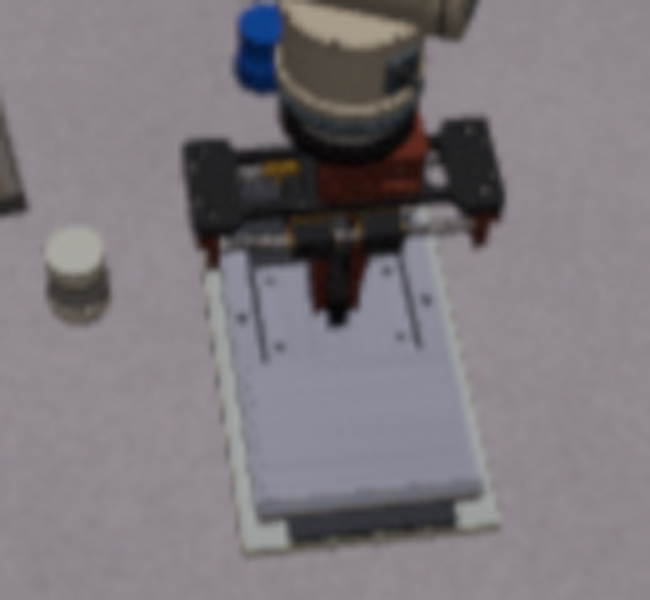

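The plate has gone under the flap, whose lip lies level at about (340,350). The jar is still at (77,270). About 12 mm remain, so I'll feel for the stop.

Emit:
play_rows([
  [2.9,0.9,0],
  [2.9,0.9,0],
  [1.9,0.6,0],
  [1.4,0.5,0],
  [0,0,0],
  [0,0,0],
], yaw=[0,0,0,0,0,0])

```text
t: 14.4
ee_pos: [536.7, -33.2, 27.3]
orientation: [-3.104, -0.48, 0.007]
ft_force: [-9.7, -2.7, 15.0]
width: 11.6
grasp_force: 30.0
```

Emit:
play_rows([
  [1,0.3,0],
  [1,0.3,0],
  [0,0,0],
  [0,0,0],
], yaw=[0,0,0,0])

```text
t: 14.73
ee_pos: [538.5, -32.7, 27.3]
orientation: [-3.104, -0.48, 0.008]
ft_force: [-9.3, -2.5, 15.2]
width: 12.1
grasp_force: 30.0
```

Emit:
play_rows([
  [1,0.3,0],
  [1,0.3,0],
  [0,0,0],
  [0,0,0],
], yaw=[0,0,0,0])

```text
t: 15.07
ee_pos: [540.5, -32.1, 27.2]
orientation: [-3.104, -0.48, 0.008]
ft_force: [-9.1, -2.6, 15.8]
width: 12.3
grasp_force: 30.0
```

Emit:
play_rows([
  [1,0.3,0],
  [0,0,0],
  [0,0,0],
], yaw=[0,0,0])

```text
t: 15.32
ee_pos: [540.8, -32.0, 27.3]
orientation: [-3.104, -0.48, 0.01]
ft_force: [-12.9, -4.2, 16.5]
width: 12.0
grasp_force: 30.0
```

Emit:
play_rows([
  [1,0.3,0],
  [0,0,0],
  [0,0,0],
], yaw=[0,0,0])

```text
t: 15.57
ee_pos: [540.8, -31.9, 27.2]
orientation: [-3.104, -0.481, 0.013]
ft_force: [-16.9, -6.8, 21.2]
width: 11.9
grasp_force: 30.0
```

Emit:
play_rows([
  [-1,-0.3,0],
  [-0.5,-0.2,0],
  [0,0,-0.3],
  [0,0,0],
  [0,0,0],
  [0,0,0],
], yaw=[0,0,0,0,0,0])

```text
t: 16.07
ee_pos: [540.8, -32.0, 27.2]
orientation: [-3.104, -0.48, 0.009]
ft_force: [-10.7, -2.5, 18.0]
width: 12.0
grasp_force: 30.0
```

```bash
python3 -c "
from h import *
from scipy.spatial.transform import Rotation as R
o=ctrl.get_obs();M=R.from_rotvec(o['orientation']).as_matrix();print(M.round(4),o['ft_force'],o['moment'])
a=viewer.get_image('scene');cv2.imwrite('pics/6.png',cv2.resize(a['pixels'][150:270,270:400,::-1],(650,600),interpolation=cv2.INTER_CUBIC))
P=cloud(a);Z=P[...,2];c,s=.9521,.3057
x=(P[...,0]-554)*c+(P[...,1]+27.8)*s;y=-(P[...,0]-554)*s+(P[...,1]+27.8)*c
for lo in range(25,125,10):
  m=(x>lo)&(x<lo+10)&(abs(y)<40); print(lo,np.median(Z[m]).round(1))
"
```

```text
[[ 9.532e-01  3.023e-01 -5.500e-03]
 [ 3.023e-01 -9.532e-01 -3.000e-04]
 [-5.300e-03 -1.400e-03 -1.000e+00]] [-10.67266437  -2.50250698  17.99219281] [-0.5660168   1.92493929  0.01409855]
25 290.0
35 335.5
45 324.7
55 28.4
65 27.7
75 27.7
85 28.1
95 28.2
105 28.0
115 29.2
```

View pics/6.png

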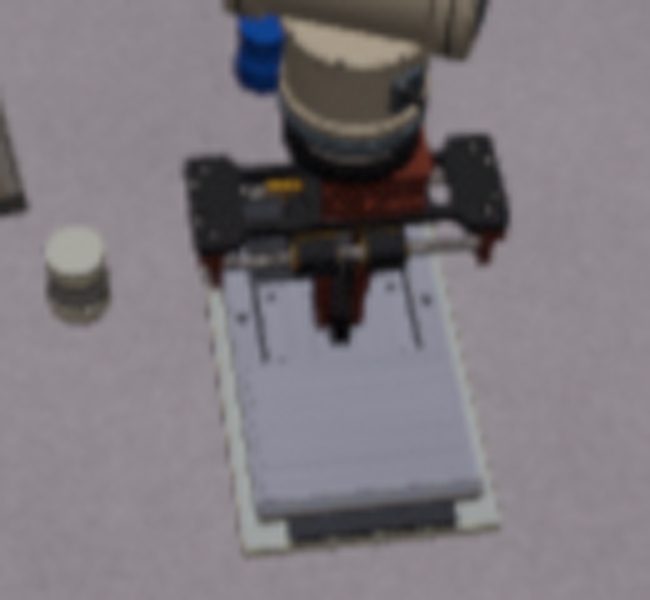

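The flap is level (28 mm all along), the plate is against the stop at the expected position, its tilt is about 0.005 rad, and it presses down with 18 N. The jar stands at (77,270). I'm handing the job in.

```bash
python3 -c "
from h import *
print(ticket.close_job())"
```

```text
the job is handed in; nothing more can be done
None
```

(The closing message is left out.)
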